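# Un-nest the glazed pots onto their drip saucers

## Robot

A 6-joint arm with a two-finger parallel gripper is mounted at the origin on the work surface. World frame = base frame: x ahead of the robot, y to its left, z up, the work surface at z = 0. Lengths are in m, angles in rad, forces in N, time in s.
With the tool pointing down it reaches from about 0.25 to 0.8 m from the base axis. Payload 3.9 kg.
Tool frame: the origin (TCP) lies at the very end of the fingers, on their centre line; the grasp point (between the pads) lies 19 mm behind it; z points along the fingers, y is the line along which they close (so a half turn about z gives the same grasp; the last joint's range is limited). The gripper opens to 85 mm and grips with 20 to 120 N. Pads are 22 mm wide; open, the fingers measure 114 mm over their backs; the gripper's body (76 mm by 85 mm) begins 54 mm behind the grasp point. The pads swing forward as they close: fully open they stand 13 mm farther back than shut.
Start: joints at [1.13, 0.26, -0.138, 1.173, 0, 1.571], TCP at [0.224, 0.475, 0.231] pointing down, gripper open.
Joint ranges: [-2.78, 2.78], [-0.83, 1.72], [-1.28, 1.37], [-1.9, 2.12], [-1.57, 1.48], [-3.14, 3.14]. Speed limits (rad/s): [2.57, 2.57, 3.14, 3.14, 3.14, 3.14].

## Interface

Orientations are given as a unit quaternion [x, y, z, w].
In Python, from plant import bot gives the robot as it stands.
- The arm moves only by the tool move_arm, never from a script. Its argument "increments" is a list of rows, each a list of 3 entries, a list of its own where there are three numbers: the shift along the tool's x, y, z in m, then the turn, a rotation vector about the tool's x, y, z in degrees, then the opening, from 0 (shut) to 1 (fully open). A call has 1 to 5 rows; each row shifts and turns the commanded pose from where the row before left it, along the tool's axes as they then stand; what a row does not reach is not made up. A row lasts 1/12 s, in which the tool goes at most 41.7 mm and 7.16 degrees, less where a joint would pass 70% of its speed; a pose out of reach is approached as far as the arm can. A call with a gripper value outside its range is refused whole. The fingers move at their own pace and stop on an object; "force" is the grip in N (left out, the last holds). Time passes only in rows, so rows that do not move let the fingers close. It gives the time, the measured TCP pose, the force, the opening and the grip force at its end, in the units of the state.
- bot.read_state(): the state, without advancing time (a new reading comes with each control period).
- bot.grab_frame(name): name is "scene" or "top" or "wrist"; returns the picture (420x560x3 uint8, blue, green, red); there is no depth.
- bot.camera_info(name): a dict with "fx", "fy", "cx", "cy" (pixels), "R" (3x3) and "t" (3): a world point X has camera coordinates R X + t. Camera axes: x right, y down, z forward; pixel columns grow to the right and rows downward; lengths in m; the calibration is good to about 2 mm. The wrist camera is an equidistant fisheye: a pixel r from the principal point sees the ray r / f radians off the axis. A picture is of the moment at which its call begins: read the wrist's pose just before it. camera_info takes no time and is no camera call; for the wrist camera it gives the pose at the moment of the call.
- bot.close_job(): hands the job in; it is judged then, once.
The state is a dict: "time_s": time; "joints": joint angles; "dq": joint speeds; "effort": joint torques, N m; "tool_pos": TCP position; "eef_rot": TCP orientation; "ft_force": force on the tool from outside, world axes, zero at the start; "wrist_torque": the same for the moment, N m; "width": finger opening in m; "grasp_force": force on a finger pad.
Only numpy, scipy, OpenCV 4.12 (cv2) and the standard library are available. Lean on these libraries where they do the work, as an engineer would, in place of code of your own. Each camera call takes 0.05 s, during which the arm holds its last target. There are 200 camera calls.

## Task

The four glazed plant pots are stored as two nests, a tall slim pot standing inside a wide one. Take the nests apart and stand each pot upright and flat in the middle of the drip saucer of its own colour, keeping the pots upright and lowering them in rather than letting them drop. Leave the saucers where they lie, and do not disturb the red sprinkling can or the white planter.

Things in the scene. Friction and masses are not known exactly. Their poses are not given: they have to be found in the camera images.
- blue_pot: wide blue glazed ceramic plant pot, open-topped and round, loose, about 120 g: 56 mm high, foot 44 mm across, widening to 64 mm outside diameter at 34 mm height and straight (64 mm) from there to the rim; wall 4 mm, inner floor 5 mm above the underside. At the start it stands upright on the shelf with one of the tall pots standing in it on its inner floor, 29 mm of the tall pot showing above its rim. Origin: centre of its underside; z along its axis towards the rim.
- yellow_pot: wide yellow glazed ceramic plant pot, open-topped and round, loose, about 120 g: 56 mm high, foot 44 mm across, widening to 64 mm outside diameter at 34 mm height and straight (64 mm) from there to the rim; wall 4 mm, inner floor 5 mm above the underside. At the start it stands upright on the shelf with one of the tall pots standing in it on its inner floor, 29 mm of the tall pot showing above its rim. Origin: centre of its underside; z along its axis towards the rim.
- green_pot: tall slim green glazed ceramic plant pot, open-topped and round, loose, about 110 g: 80 mm high, foot 32 mm across, widening to 50 mm outside diameter at 54 mm height and straight (50 mm) from there to the rim; wall 4 mm, inner floor 5 mm above the underside. At the start it stands upright and loosely (2 mm or more of play all round) in one of the two wide pots; which one varies. Origin: centre of its underside; z along its axis towards the rim.
- pink_pot: tall slim pink glazed ceramic plant pot, open-topped and round, loose, about 110 g: 80 mm high, foot 32 mm across, widening to 50 mm outside diameter at 54 mm height and straight (50 mm) from there to the rim; wall 4 mm, inner floor 5 mm above the underside. At the start it stands upright and loosely (2 mm or more of play all round) in one of the two wide pots; which one varies. Origin: centre of its underside; z along its axis towards the rim.
- blue_saucer: blue glazed ceramic drip saucer, a round shallow dish lying flat and loose on the shelf, about 110 g: 92 mm across the rim, 14 mm high, wall 4 mm, flat inner floor about 68 mm across and 5 mm above the underside. Belongs to the wide blue pot. Origin: centre of its underside; z up.
- yellow_saucer: yellow glazed ceramic drip saucer, a round shallow dish lying flat and loose on the shelf, about 110 g: 92 mm across the rim, 14 mm high, wall 4 mm, flat inner floor about 68 mm across and 5 mm above the underside. Belongs to the wide yellow pot. Origin: centre of its underside; z up.
- green_saucer: green glazed ceramic drip saucer, a round shallow dish lying flat and loose on the shelf, about 80 g: 76 mm across the rim, 13 mm high, wall 4 mm, flat inner floor about 54 mm across and 5 mm above the underside. Belongs to the tall green pot. Origin: centre of its underside; z up.
- pink_saucer: pink glazed ceramic drip saucer, a round shallow dish lying flat and loose on the shelf, about 80 g: 76 mm across the rim, 13 mm high, wall 4 mm, flat inner floor about 54 mm across and 5 mm above the underside. Belongs to the tall pink pot. Origin: centre of its underside; z up.
- can: red plastic sprinkling can, loose, 300 g, a bystander: round body 110 mm across and 115 mm high with an arched handle up to 167 mm high on its -x side (reaching 100 mm from the axis) and a spout with a rose on its +x side (reaching 165 mm from the axis, 160 mm high). Origin: centre of the body's underside.
- planter: white ceramic planter with a stiff snake plant, loose, 850 g, a bystander: round, 124 mm across the rim, 95 mm high, leaves up to about 230 mm above the shelf and spreading to about 70 mm from the axis. Origin: centre of its underside.
Things that resemble listed ones, but are neither listed nor needed, are in the scene too. Of the things that look like the green_pot, take the one that is farthest to the robot's right at the start.

How it is judged:
By the outcome, as a careful person would: the job done as asked, in the order asked, and still so for the second after the job is handed in, with the robot touching nothing.
It also fails if it takes over 106 s, if anything falls off the work surface, if the arm or the gripper's body presses on something with over 40 N, if the wrist force passes 120 N, or if a joint passes its speed limit or range.

## Working session

There is one attempt and no reset: what is moved stays moved. The work goes in short steps, Python scripts to look and compute and a tool call to move; the robot and the scene stay as the last step left them, time stands still between calls to the robot, and variables do not carry over. Pictures are saved under pics/ and viewed, at most 14 in all, crops included, and the job is handed in when it is done.

Besides the shell and the picture viewer there is one more tool, called after "Emit:" as name(argument=value, ...) on one line, values as JSON. move_arm: Moves the arm, as the interface text tells. Its arguments: {"type":"object","properties":{"increments":{"type":"array","items":{"type":"array"}},"force":{"type":"number"}},"required":["increments"]}

```bash
mkdir -p pics; ls; python3 - <<'E'
from plant import bot
import cv2
print(bot.read_state())
for n in("scene","top"):
    cv2.imwrite(f"pics/{n}0.png",bot.grab_frame(n)); print(n,bot.camera_info(n))
print(bot.camera_info("wrist"))
E
```

```text
pics
{'time_s': 0.0, 'joints': array([ 1.13001581e+00,  2.60682240e-01, -1.39349001e-01,  1.17269384e+00,
        2.01882592e-05,  1.57081630e+00]), 'dq': array([ 1.05339605e-03, -7.46188025e-04,  1.32145146e-03,  2.78488616e-04,
        2.76053784e-06, -7.35735426e-04]), 'effort': array([ 3.19132014e-03, -4.05673850e+01,  2.53924906e+01,  1.89452036e-02,
        2.60015258e-04,  8.01222022e-07]), 'tool_pos': array([0.22369853, 0.47421959, 0.23047342]), 'eef_rot': array([ 2.18620111e-01,  9.75809570e-01, -9.38846894e-04, -2.20663606e-04]), 'ft_force': array([ 0.68866445,  0.69052439, -1.12796748]), 'wrist_torque': array([-0.03010739, -0.01006196, -0.00209714]), 'grasp_force': 0.0, 'width': 0.08570816454809246}
scene {'fx': 420.7103632494248, 'fy': 420.7103632494248, 'cx': 273.6651373494731, 'cy': 203.95426610292134, 'R': array([[ 0.15281649,  0.98822968, -0.00701545],
       [ 0.70657352, -0.1142198 , -0.69836072],
       [-0.6909421 ,  0.1017641 , -0.71571159]]), 't': array([-0.07535291, -0.33212077,  1.44297461])}
top {'fx': 424.7683832420655, 'fy': 424.7683832420655, 'cx': 283.4428579577809, 'cy': 205.42819254869156, 'R': array([[-0.10886795, -0.99403515, -0.00647269],
       [-0.96880294,  0.10755835, -0.22327575],
       [ 0.22264014, -0.01803682, -0.97473383]]), 't': array([0.03740618, 0.52736403, 1.1820251 ])}
{'fx': 325.19226210127806, 'fy': 325.19226210127806, 'cx': 281.27696630641185, 'cy': 213.7578035820742, 'R': array([[ 0.42668257,  0.9043975 , -0.00267218],
       [ 0.87038846, -0.4098313 ,  0.27287767],
       [ 0.24569474, -0.11875798, -0.96204503]]), 't': array([-0.52435049, -0.03538703,  0.37909247])}
```

View pics/scene0.png

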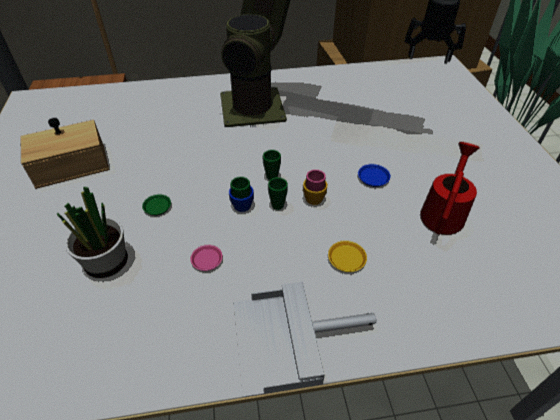

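View pics/top0.png

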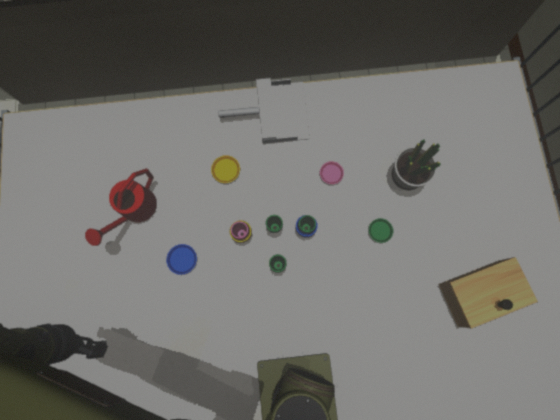

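Scene: green pot candidates at top-view pixels (307,225) in the blue pot, (274,225) free, (278,264) free. The robot's right is the image's right, so (307,225), the nested one, is mine. The pink pot (240,232) is in the yellow pot. Saucers: yellow (226,170), pink (332,173), green (381,230), blue (182,259). The can (127,197) and planter (412,170) are clear of these.

```bash
cat > h.py <<'E'
import cv2, numpy as np
from plant import bot
def ray(ci,uv,fish=False):
    u,v=(uv[0]-ci['cx'])/ci['fx'],(uv[1]-ci['cy'])/ci['fy']
    if fish:
        th=np.hypot(u,v); s=np.sin(th)/max(th,1e-9); d=np.array([u*s,v*s,np.cos(th)])
    else: d=np.array([u,v,1.])
    R,t=np.array(ci['R']),np.array(ci['t'])
    return -R.T@t, R.T@d
def onz(ci,uv,z,fish=False):
    c,d=ray(ci,uv,fish); return c+d*(z-c[2])/d[2]
def proj(ci,X,fish=False):
    p=np.array(X)@np.array(ci['R']).T+ci['t']
    if fish:
        r=np.linalg.norm(p[:,:2],axis=1); th=np.arctan2(r,p[:,2]); q=p[:,:2]/np.maximum(r,1e-9)[:,None]*th[:,None]
    else: q=p[:,:2]/p[:,2:]
    return q*[ci['fx'],ci['fy']]+[ci['cx'],ci['cy']]
def circ(x,y,z,r,n=48):
    a=np.linspace(0,2*np.pi,n,endpoint=False); return np.c_[x+r*np.cos(a),y+r*np.sin(a),np.full(n,z)]
HUE={'blue':(105,130),'yellow':(18,34),'green':(55,85),'pink':(150,176)}
def blobs(im,col,smin=90,amin=60):
    h=cv2.cvtColor(im,cv2.COLOR_BGR2HSV); lo,hi=HUE[col]
    m=cv2.inRange(h,(lo,smin,25),(hi,255,255))
    cs,_=cv2.findContours(m,cv2.RETR_EXTERNAL,cv2.CHAIN_APPROX_NONE)
    return [c for c in cs if cv2.contourArea(c)>amin]
E
python3 - <<'E'
from h import *
for n in("top","scene"):
    im=cv2.imread(f"pics/{n}0.png"); ci=bot.camera_info(n)
    for col in HUE:
        for c in blobs(im,col):
            (u,v),(a,b),_=cv2.fitEllipse(c)
            print(n,col,[round(u,1),round(v,1)],round(a,1),round(b,1),'z.010',onz(ci,(u,v),.010)[:2].round(3),'z.05',onz(ci,(u,v),.05)[:2].round(3),'z.085',onz(ci,(u,v),.085)[:2].round(3))
im=cv2.imread("pics/top0.png")[200:290,200:340]; a=cv2.resize(im,None,fx=5,fy=5,interpolation=cv2.INTER_CUBIC)
cv2.imwrite("pics/crop1.png",a)
E
```

```text
top blue [181.2, 258.9] 28.3 29.6 z.010 [0.412 0.297] z.05 [0.406 0.288] z.085 [0.402 0.28 ]
top yellow [492.3, 291.9] 56.1 84.2 z.010 [ 0.217 -0.595] z.05 [ 0.218 -0.576] z.085 [ 0.219 -0.56 ]
top yellow [225.1, 168.8] 26.8 28.0 z.010 [0.676 0.146] z.05 [0.662 0.141] z.085 [0.65  0.137]
top green [379.8, 230.3] 18.3 19.1 z.010 [ 0.432 -0.3  ] z.05 [ 0.426 -0.291] z.085 [ 0.421 -0.282]
scene blue [240.9, 194.1] 21.9 34.0 z.010 [ 0.43  -0.079] z.05 [ 0.471 -0.081] z.085 [ 0.507 -0.082]
scene blue [373.7, 174.9] 21.4 32.1 z.010 [0.412 0.297] z.05 [0.454 0.276] z.085 [0.491 0.258]
scene yellow [326.2, 386.1] 4.1 518.3 z.010 [0.959 0.026] z.05 [0.974 0.019] z.085 [0.986 0.013]
scene yellow [347.0, 256.1] 30.1 38.8 z.010 [0.676 0.145] z.05 [0.705 0.132] z.085 [0.73  0.121]
scene yellow [73.8, 227.6] 6.9 46.5 z.010 [ 0.482 -0.504] z.05 [ 0.521 -0.484] z.085 [ 0.554 -0.466]
scene yellow [314.7, 185.8] 21.5 36.1 z.010 [0.429 0.124] z.05 [0.471 0.112] z.085 [0.507 0.101]
scene yellow [61.3, 151.4] 52.4 81.2 z.010 [ 0.16  -0.594] z.05 [ 0.215 -0.57 ] z.085 [ 0.263 -0.548]
scene yellow [429.9, 
[... 573 characters left out ...]
0.51  -0.428]
scene green [277.0, 184.2] 14.4 18.3 z.010 [0.407 0.023] z.05 [0.449 0.016] z.085 [0.486 0.01 ]
scene green [239.8, 183.6] 13.2 18.4 z.010 [ 0.388 -0.078] z.05 [ 0.431 -0.08 ] z.085 [ 0.469 -0.081]
scene green [271.3, 155.8] 11.7 16.8 z.010 [0.283 0.026] z.05 [0.331 0.019] z.085 [0.374 0.013]
scene green [552.5, 110.7] 12.3 28.2 z.010 [0.2   0.983] z.05 [0.253 0.927] z.085 [0.299 0.879]
scene green [527.5, 49.2] 66.9 97.3 z.010 [-0.222  1.153] z.05 [-0.148  1.089] z.085 [-0.083  1.033]
scene pink [206.1, 257.6] 24.6 31.1 z.010 [ 0.628 -0.181] z.05 [ 0.659 -0.177] z.085 [ 0.686 -0.174]
scene pink [315.3, 179.9] 18.7 21.1 z.010 [0.407 0.13 ] z.05 [0.449 0.118] z.085 [0.486 0.108]
```

View pics/crop1.png

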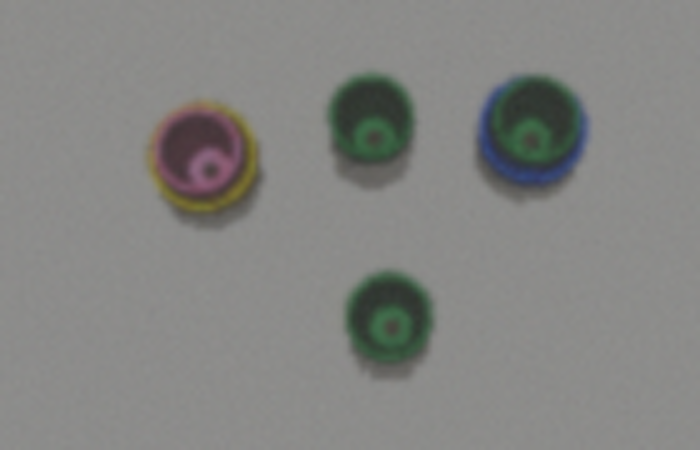

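Crop: pink rim centre at top pixel (239.8,230.3), in yellow; green rim centre at (307.2,223.7), in blue; decoys at (274.2,223.4) and (277.8,263). The choice is confirmed: the green pot in blue is the rightmost.

```bash
cat >> h.py <<'E'
def yaw(q):
    from scipy.spatial.transform import Rotation as Ro
    M=Ro.from_quat(q).as_matrix(); return np.arctan2(M[1,1],M[0,1]), M
def plan(tgt,n,src=None,ty=None):
    """n equal rows from present pose (or src=(x,y,z,yaw)) to tgt xyz with tool y radial (or ty)"""
    if src is None:
        s=bot.read_state(); p=s['tool_pos']; y0,_=yaw(s['eef_rot'])
    else: p=np.array(src[:3]); y0=src[3]
    y1=np.arctan2(tgt[1],tgt[0]) if ty is None else ty
    d=(y1-y0)/n; A=np.zeros((2,2))
    for k in range(n):
        a=y0+k*d; A+=np.array([[np.sin(-0)+(-np.sin(a))*1*-1*-1,np.cos(a)],[np.cos(a),np.sin(a)]])
    s2=np.linalg.solve(A,np.array(tgt[:2])-p[:2])
    print(n,'rows',[[*(s2.round(4)),round(-(tgt[2]-p[2])/n,4)],[0,0,round(-np.degrees(d),2)]],'mm/row',round(1e3*np.hypot(np.hypot(*s2),(tgt[2]-p[2])/n),1))
    return (*tgt[:3],y1)
E
python3 - <<'E'
from h import *
ci=bot.camera_info("top")
P=lambda u,v,z:onz(ci,(u,v),z)[:2].round(3)
print('green',P(307.2,223.7,.085),'pink',P(239.8,230.3,.085),'d1',P(274.2,223.4,.08),'d2',P(277.8,263,.08),'pinks',P(332,173,.012))
ci=bot.camera_info("wrist");print(-ci['R'].T@ci['t'])
_,M=yaw(bot.read_state()['eef_rot']);print(M.round(3), ((-ci['R'].T@ci['t'])-bot.read_state()['tool_pos'])@M)
E
```

```text
green [ 0.462 -0.081] pink [0.464 0.11 ] d1 [0.474 0.012] d2 [0.362 0.013] pinks [ 0.625 -0.182]
[0.16139065 0.50473882 0.3729592 ]
[[-0.904  0.427 -0.001]
 [ 0.427  0.904 -0.002]
 [ 0.    -0.002 -1.   ]] [ 0.06937156  0.00072216 -0.14241382]
```

```bash
sed -i 's/\[\[np.sin(-0)+(-np.sin(a))\*1\*-1\*-1,np.cos(a)\]/[[-np.sin(a),np.cos(a)]/' h.py; python3 - <<'E'
from h import *
plan((.462,-.081,.20),20)
E
```

```text
20 rows [[np.float64(-0.0323), np.float64(-0.0034), np.float64(0.0015)], [0, 0, np.float64(3.73)]] mm/row 32.5
```

Emit:
move_arm(increments=[[[-0.0323, -0.0034, 0.0015], [0, 0, 3.73], 1], [[-0.0323, -0.0034, 0.0015], [0, 0, 3.73], 1], [[-0.0323, -0.0034, 0.0015], [0, 0, 3.73], 1], [[-0.0323, -0.0034, 0.0015], [0, 0, 3.73], 1], [[-0.0323, -0.0034, 0.0015], [0, 0, 3.73], 1]])

```text
time_s: 0.52
tool_pos: [0.3511, 0.3727, 0.2233]
eef_rot: [0.375, 0.927, -0.0, -0.0]
ft_force: [1.1, -0.4, 0.2]
width: 0.0854
grasp_force: 0.0
```

Emit:
move_arm(increments=[[[-0.0323, -0.0034, 0.0015], [0, 0, 3.73], 1], [[-0.0323, -0.0034, 0.0015], [0, 0, 3.73], 1], [[-0.0323, -0.0034, 0.0015], [0, 0, 3.73], 1], [[-0.0323, -0.0034, 0.0015], [0, 0, 3.73], 1], [[-0.0323, -0.0034, 0.0015], [0, 0, 3.73], 1]])

```text
time_s: 0.93
tool_pos: [0.438, 0.236, 0.2158]
eef_rot: [0.521, 0.854, -0.0, -0.0]
ft_force: [0.4, 0.0, -0.2]
width: 0.0855
grasp_force: 0.0
```

Emit:
move_arm(increments=[[[-0.0323, -0.0034, 0.0015], [0, 0, 3.73], 1], [[-0.0323, -0.0034, 0.0015], [0, 0, 3.73], 1], [[-0.0323, -0.0034, 0.0015], [0, 0, 3.73], 1], [[-0.0323, -0.0034, 0.0015], [0, 0, 3.73], 1], [[-0.0323, -0.0034, 0.0015], [0, 0, 3.73], 1]])

```text
time_s: 1.35
tool_pos: [0.4766, 0.079, 0.2083]
eef_rot: [0.652, 0.758, -0.0, -0.0]
ft_force: [1.1, -0.8, -0.3]
width: 0.0853
grasp_force: 0.0
```

Emit:
move_arm(increments=[[[-0.0323, -0.0034, 0.0015], [0, 0, 3.73], 1], [[-0.0323, -0.0034, 0.0015], [0, 0, 3.73], 1], [[-0.0323, -0.0034, 0.0015], [0, 0, 3.73], 1], [[-0.0323, -0.0034, 0.0015], [0, 0, 3.73], 1], [[-0.0323, -0.0034, 0.0015], [0, 0, 3.73], 1]])

```text
time_s: 1.77
tool_pos: [0.4629, -0.0822, 0.2009]
eef_rot: [0.766, 0.643, -0.0, -0.0]
ft_force: [0.5, 0.0, 0.5]
width: 0.0854
grasp_force: 0.0
```

Motion is accurate. Look with the wrist camera.

```bash
python3 - <<'E'
from h import *
ci=bot.camera_info("wrist"); im=bot.grab_frame("wrist"); np.save("w1.npy",dict(ci=ci,im=im),allow_pickle=True)
o=im.copy()
for x,y,z,r,c in[(.462,-.081,.085,.025,(255,255,255)),(.432,-.301,.013,.038,(0,255,255)),(.462,-.081,.056,.032,(255,255,0)),(.464,.110,.085,.025,(255,255,255))]:
    cv2.polylines(o,[proj(ci,circ(x,y,z,r),True).astype(np.int32).reshape(-1,1,2)],True,c,1)
cv2.imwrite("pics/w1.png",cv2.resize(o,(784,588)))
E
```

```text
(no output)
```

View pics/w1.png

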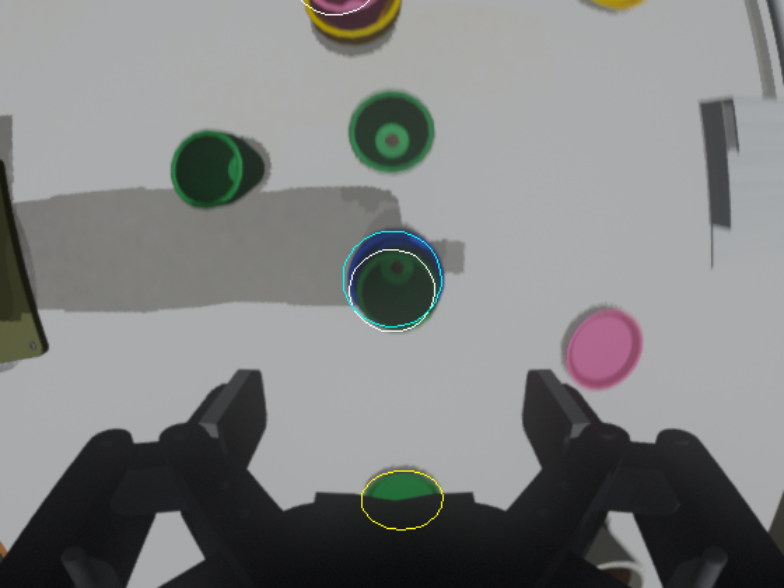

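Wrist view: projected circles match well; the green rim at (397,289) of the enlarged view is about 3 mm off my white circle. Fit it.

```bash
cat >> h.py <<'E'
from scipy.optimize import least_squares
def fitc(ci,col,x,y,z,r,im,fish=True,tol=.022,smin=90,vmin=12):
    """refine circle centre from the colour's outline near the predicted circle"""
    h=cv2.cvtColor(cv2.GaussianBlur(im,(3,3),0),cv2.COLOR_BGR2HSV); lo,hi=HUE[col]
    m=cv2.inRange(h,(lo-4,smin,vmin),(hi+4,255,255))
    k=np.zeros_like(m); cv2.fillPoly(k,[proj(ci,circ(x,y,z,r+tol),fish).astype(np.int32)],255)
    m=cv2.bitwise_and(m,k); cs,_=cv2.findContours(m,cv2.RETR_EXTERNAL,cv2.CHAIN_APPROX_NONE)
    c=cv2.convexHull(max(cs,key=cv2.contourArea))[:,0].astype(float)
    W=np.array([onz(ci,p,z,fish)[:2] for p in c])
    f=least_squares(lambda q:np.hypot(*(W-q[:2]).T)-q[2],[x,y,r],loss='soft_l1',f_scale=.001)
    print(col,'xyr',f.x.round(4),'rms mm',round(1e3*np.sqrt(np.mean(f.fun**2)),2)); return f.x
E
python3 - <<'E'
from h import *
d=np.load("w1.npy",allow_pickle=True).item(); ci,im=d['ci'],d['im']
for s in(60,90,120): fitc(ci,'green',.464,-.081,.085,.025,im,tol=.006,smin=s)
fitc(ci,'green',.474,.012,.08,.025,im)
fitc(ci,'pink',.626,-.182,.013,.038,im)
E
```

```text
green xyr [ 0.465  -0.0801  0.0245] rms mm 0.46
green xyr [ 0.465  -0.0804  0.0239] rms mm 0.38
green xyr [ 0.4612 -0.0769  0.018 ] rms mm 1.44
green xyr [0.4775 0.0109 0.0233] rms mm 0.31
pink xyr [ 0.6266 -0.1814  0.0352] rms mm 0.33
```

Emit:
move_arm(increments=[[[0.0024, 0.0016, 0.034], [0, 0, 0], 1], [[0, 0, 0.034], [0, 0, 0], 1], [[0, 0, 0.034], [0, 0, 0], 1], [[0, 0, 0.033], [0, 0, 0], 1], [[0, 0, 0], [0, 0, 0], 1]])

```text
time_s: 2.23
tool_pos: [0.4596, -0.0775, 0.0609]
eef_rot: [0.765, 0.644, -0.004, -0.005]
ft_force: [-0.7, 0.5, -0.7]
width: 0.0851
grasp_force: 0.0
```

Emit:
move_arm(increments=[[[0, 0, 0], [0, 0, 0], 0], [[0, 0, 0], [0, 0, 0], 0], [[0, 0, 0], [0, 0, 0], 0], [[0, 0, 0], [0, 0, 0], 0], [[0, 0, 0], [0, 0, 0], 0]], force=35)

```text
time_s: 2.65
tool_pos: [0.4671, -0.0788, 0.0687]
eef_rot: [0.765, 0.644, 0.001, 0.002]
ft_force: [-1.2, 0.6, 7.3]
width: 0.0492
grasp_force: 35.9
```

```bash
python3 - <<'E'
from h import *
print(bot.read_state()); ci=bot.camera_info("wrist");im=bot.grab_frame("wrist");cv2.imwrite("pics/w2.png",im)
E
```

```text
{'time_s': 2.65, 'joints': array([-1.67049186e-01,  3.06069180e-01, -5.41088738e-01,  7.19124680e-01,
       -2.63188904e-05,  1.57555505e+00]), 'dq': array([-0.00040253, -0.00080203, -0.00457491, -0.00336713,  0.00053332,
       -0.00130708]), 'effort': array([-1.50312355e-02, -3.48795247e+01,  1.90809685e+01, -5.67842200e-01,
       -2.14873253e-03, -1.77386162e-03]), 'tool_pos': array([ 0.4671497 , -0.07877961,  0.06870797]), 'eef_rot': array([0.765166  , 0.64382909, 0.00145121, 0.00172846]), 'ft_force': array([-1.2300904 ,  0.60343074,  7.32270514]), 'wrist_torque': array([ 0.0571504 ,  0.31109067, -0.04147565]), 'grasp_force': 35.89553427140345, 'width': 0.04923920596055717}
```

View pics/w2.png

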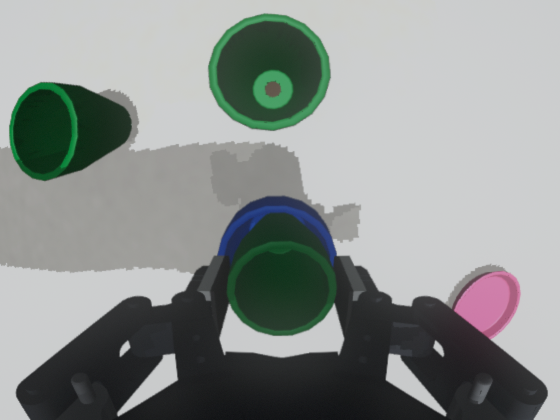

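Wrist view: green pot held between the pads at (282,285), blue pot beneath at (278,235), nothing else touched. Lift.

Emit:
move_arm(increments=[[[0, 0, -0.008], [0, 0, 0], 0], [[0, 0, -0.015], [0, 0, 0], 0], [[0, 0, -0.02], [0, 0, 0], 0], [[0, 0, -0.02], [0, 0, 0], 0], [[0, 0, -0.017], [0, 0, 0], 0]])

```text
time_s: 3.12
tool_pos: [0.4657, -0.0786, 0.1487]
eef_rot: [0.765, 0.644, 0.001, 0.001]
ft_force: [-0.4, -1.3, -0.8]
width: 0.0494
grasp_force: 36.5
```

```bash
python3 - <<'E'
from h import *
s=plan((.432,-.301,.135),10)
print(s)
E
```

```text
10 rows [[np.float64(-0.0221), np.float64(0.0049), np.float64(0.0014)], [0, 0, np.float64(2.5)]] mm/row 22.7
(0.432, -0.301, 0.135, np.float64(-0.6085476575809678))
```

```bash
python3 - <<'E'
from h import *
for n in('top','scene'):
    ci=bot.camera_info(n); im=cv2.imread(f"pics/{n}0.png"); print(n)
    for c,x,y,z,r in[('pink',.627,-.181,.013,.038),('green',.432,-.301,.013,.038),('blue',.412,.297,.014,.046),('yellow',.676,.146,.014,.046)]:
        fitc(ci,c,x,y,z,r,im,fish=False,smin=70 if n=='top' else 110)
ci=bot.camera_info('top');print('planter',onz(ci,(410,172),.095),'can',onz(ci,(128,197),.115))
E
```

```text
top
pink xyr [ 0.6269 -0.1794  0.0345] rms mm 0.33
green xyr [ 0.4315 -0.3011  0.0326] rms mm 0.4
blue xyr [0.4114 0.2964 0.0443] rms mm 0.4
yellow xyr [0.6743 0.1456 0.0454] rms mm 0.44
scene
pink xyr [ 0.6296 -0.1803  0.0356] rms mm 0.24
green xyr [ 0.4355 -0.3017  0.0356] rms mm 0.7
blue xyr [0.4152 0.2946 0.0455] rms mm 1.14
yellow xyr [0.6774 0.1443 0.0449] rms mm 0.44
planter [ 0.57828724 -0.39357625  0.095     ] can [0.58800684 0.41183082 0.115     ]
```

Emit:
move_arm(increments=[[[-0.0221, 0.005, 0], [0, 0, 2.5], 0], [[-0.0221, 0.005, 0], [0, 0, 2.5], 0], [[-0.0221, 0.005, 0], [0, 0, 2.5], 0], [[-0.0221, 0.005, 0], [0, 0, 2.5], 0], [[-0.0221, 0.005, 0], [0, 0, 2.5], 0]])

```text
time_s: 3.53
tool_pos: [0.4615, -0.1927, 0.1476]
eef_rot: [0.831, 0.556, 0.001, 0.001]
ft_force: [0.5, -0.3, -1.5]
width: 0.0493
grasp_force: 36.5
```

Emit:
move_arm(increments=[[[-0.0221, 0.005, 0], [0, 0, 2.5], 0], [[-0.0221, 0.005, 0], [0, 0, 2.5], 0], [[-0.0221, 0.005, 0], [0, 0, 2.5], 0], [[-0.0221, 0.005, 0], [0, 0, 2.5], 0], [[-0.0221, 0.005, 0], [0, 0, 2.5], 0]])

```text
time_s: 3.95
tool_pos: [0.4326, -0.3023, 0.1475]
eef_rot: [0.887, 0.462, 0.0, 0.001]
ft_force: [-0.4, -0.4, -0.8]
width: 0.0492
grasp_force: 36.5
```

Emit:
move_arm(increments=[[[0, 0, 0], [0, 0, 0], 0], [[0, 0, 0], [0, 0, 0], 0]])

```text
time_s: 4.12
tool_pos: [0.4325, -0.3019, 0.1472]
eef_rot: [0.887, 0.462, 0.0, 0.0]
ft_force: [0.1, 0.3, -1.6]
width: 0.0489
grasp_force: 36.5
```

```bash
python3 - <<'E'
from h import *
ci=bot.camera_info("wrist");im=bot.grab_frame("wrist");np.save("w3.npy",dict(ci=ci,im=im),allow_pickle=True)
o=im.copy()
s=bot.read_state();print(s['tool_pos'])
t=s['tool_pos']
for x,y,z,r,c in[(.434,-.301,.013,.038,(0,255,255)),(t[0],t[1],t[2]+.019,.025,(255,255,255))]:
    cv2.polylines(o,[proj(ci,circ(x,y,z,r),True).astype(np.int32).reshape(-1,1,2)],True,c,1)
cv2.imwrite("pics/w3.png",o)
E
```

```text
[ 0.43255599 -0.30105092  0.14702023]
```

View pics/w3.png

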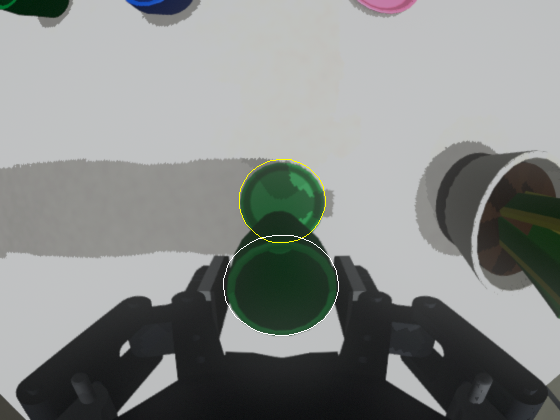

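Wrist view: saucer (282,201) lies on the predicted circle, pot rim (282,287) centred on the tool. Lower.

Emit:
move_arm(increments=[[[0.001, 0.001, 0.015], [0, 0, 0], 0], [[0, 0, 0.02], [0, 0, 0], 0], [[0, 0, 0.02], [0, 0, 0], 0], [[0, 0, 0.012], [0, 0, 0], 0], [[0, 0, 0], [0, 0, 0], 0]])

```text
time_s: 4.58
tool_pos: [0.4323, -0.2981, 0.0771]
eef_rot: [0.886, 0.464, -0.001, -0.002]
ft_force: [0.4, 0.1, -1.6]
width: 0.0494
grasp_force: 36.6
```

Emit:
move_arm(increments=[[[0, 0, 0.003], [0, 0, 0], 0], [[0, 0, 0.002], [0, 0, 0], 0], [[0, 0, 0.001], [0, 0, 0], 0], [[0, 0, 0], [0, 0, 0], 0], [[0, 0, 0], [0, 0, 0], 0]])

```text
time_s: 5.0
tool_pos: [0.4344, -0.301, 0.074]
eef_rot: [0.886, 0.463, 0.0, 0.001]
ft_force: [0.4, 0.0, -1.4]
width: 0.0489
grasp_force: 36.6
```

Centred at (0.434,-0.301). Creep to contact.

Emit:
move_arm(increments=[[[0, 0, 0.001], [0, 0, 0], 0], [[0, 0, 0.001], [0, 0, 0], 0], [[0, 0, 0.001], [0, 0, 0], 0], [[0, 0, 0], [0, 0, 0], 0], [[0, 0, 0], [0, 0, 0], 0]])

```text
time_s: 5.42
tool_pos: [0.4338, -0.3007, 0.0702]
eef_rot: [0.886, 0.463, -0.0, -0.0]
ft_force: [0.0, -0.1, -0.3]
width: 0.0494
grasp_force: 36.6
```

Emit:
move_arm(increments=[[[0, 0, 0.001], [0, 0, 0], 0], [[0, 0, 0.001], [0, 0, 0], 0], [[0, 0, 0], [0, 0, 0], 0], [[0, 0, 0], [0, 0, 0], 0]])

```text
time_s: 5.75
tool_pos: [0.434, -0.3008, 0.0688]
eef_rot: [0.886, 0.463, 0.0, 0.0]
ft_force: [-1.3, 1.1, 4.1]
width: 0.049
grasp_force: 37.1
```

Emit:
move_arm(increments=[[[0, 0, 0], [0, 0, 0], 0.7], [[0, 0, 0], [0, 0, 0], 0.8], [[0, 0, 0], [0, 0, 0], 1], [[0, 0, 0], [0, 0, 0], 1], [[0, 0, 0], [0, 0, 0], 1]])

```text
time_s: 6.17
tool_pos: [0.4339, -0.3007, 0.0682]
eef_rot: [0.886, 0.463, -0.0, -0.0]
ft_force: [0.4, -0.1, 1.0]
width: 0.0851
grasp_force: 0.0
```

Emit:
move_arm(increments=[[[0, 0, -0.015], [0, 0, 0], 1], [[0, 0, -0.035], [0, 0, 0], 1], [[0, 0, -0.035], [0, 0, 0], 1], [[0, 0, -0.035], [0, 0, 0], 1], [[0, 0, 0], [0, 0, 0], 1]])

```text
time_s: 6.58
tool_pos: [0.4376, -0.3032, 0.1952]
eef_rot: [0.886, 0.463, 0.003, 0.005]
ft_force: [0.6, -0.8, 0.6]
width: 0.0853
grasp_force: 0.0
```

```bash
python3 - <<'E'
from h import *
ci=bot.camera_info("wrist");im=bot.grab_frame("wrist");
fitc(ci,'green',.434,-.301,.085,.025,im,tol=.004)
o=im.copy()
for x,y,z,r,c in[(.434,-.301,.013,.038,(0,255,255)),(.434,-.301,.085,.025,(255,255,255))]:
    cv2.polylines(o,[proj(ci,circ(x,y,z,r),True).astype(np.int32).reshape(-1,1,2)],True,c,1)
cv2.imwrite("pics/w4.png",o)
plan((.464,.110,.19),18)
E
```

```text
green xyr [ 0.435  -0.2981  0.0272] rms mm 0.91
18 rows [[np.float64(0.0234), np.float64(-0.0034), np.float64(0.0001)], [0, 0, np.float64(-2.68)]] mm/row 23.7
```

View pics/w4.png

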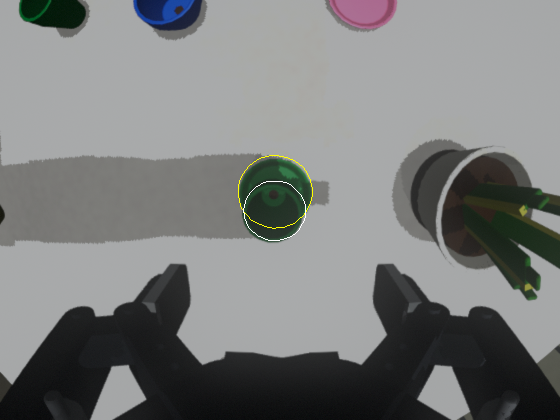

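Wrist view: green pot (274,208) on the predicted circle in its saucer (275,192), upright. On to the pink pot.

Emit:
move_arm(increments=[[[0.028, -0.004, 0], [0, 0, -3.2], 1], [[0.028, -0.004, 0], [0, 0, -3.2], 1], [[0.028, -0.004, 0], [0, 0, -3.2], 1], [[0.028, -0.004, 0], [0, 0, -3.2], 1], [[0.028, -0.004, 0], [0, 0, -3.2], 1]])

```text
time_s: 7.05
tool_pos: [0.4827, -0.1672, 0.187]
eef_rot: [0.813, 0.583, -0.0, -0.001]
ft_force: [0.4, -0.3, 0.1]
width: 0.0854
grasp_force: 0.0
```

Emit:
move_arm(increments=[[[0.028, -0.004, 0], [0, 0, -3.2], 1], [[0.028, -0.004, 0], [0, 0, -3.2], 1], [[0.028, -0.004, 0], [0, 0, -3.2], 1], [[0.028, -0.004, 0], [0, 0, -3.2], 1], [[0.028, -0.004, 0], [0, 0, -3.2], 1]])

```text
time_s: 7.47
tool_pos: [0.493, -0.0265, 0.187]
eef_rot: [0.724, 0.69, -0.001, -0.001]
ft_force: [0.7, -0.6, -0.0]
width: 0.0857
grasp_force: 0.0
```

Emit:
move_arm(increments=[[[0.028, -0.004, 0], [0, 0, -3.2], 1], [[0.028, -0.004, 0], [0, 0, -3.2], 1], [[0.028, -0.004, 0], [0, 0, -3.2], 1], [[0.028, -0.004, 0], [0, 0, -3.2], 1], [[0.028, -0.004, 0], [0, 0, -3.2], 1]])

```text
time_s: 7.88
tool_pos: [0.464, 0.1113, 0.187]
eef_rot: [0.62, 0.784, -0.001, -0.001]
ft_force: [1.0, 0.8, 0.2]
width: 0.0856
grasp_force: 0.0
```

Emit:
move_arm(increments=[[[0, 0, 0], [0, 0, 0], 1], [[0, 0, 0], [0, 0, 0], 1]])

```text
time_s: 8.05
tool_pos: [0.4639, 0.111, 0.1872]
eef_rot: [0.621, 0.784, -0.001, -0.0]
ft_force: [-0.3, -0.2, -0.4]
width: 0.0856
grasp_force: 0.0
```

```bash
python3 - <<'E'
from h import *
ci=bot.camera_info("wrist");im=bot.grab_frame("wrist");cv2.imwrite("w5.png",im)
for s in(60,90):f=fitc(ci,'pink',.465,.110,.085,.025,im,tol=.01,smin=s)
print(bot.read_state()['tool_pos'])
plan((f[0],f[1],.068),6)
E
```

```text
pink xyr [0.4678 0.1146 0.025 ] rms mm 0.72
pink xyr [0.4677 0.1147 0.0245] rms mm 0.61
[0.46430661 0.11020374 0.18737052]
6 rows [[np.float64(0.0006), np.float64(0.0007), np.float64(0.0199)], [0, 0, np.float64(-0.1)]] mm/row 19.9
```

Emit:
move_arm(increments=[[[0.002, 0.002, 0.03], [0, 0, 0], 1], [[0.002, 0.003, 0.035], [0, 0, 0], 1], [[0, 0, 0.03], [0, 0, 0], 1], [[0, 0, 0.018], [0, 0, 0], 1], [[0, 0, 0.007], [0, 0, 0], 1]])

```text
time_s: 8.52
tool_pos: [0.4664, 0.1133, 0.065]
eef_rot: [0.622, 0.783, -0.003, -0.002]
ft_force: [0.2, -0.6, 1.0]
width: 0.0854
grasp_force: 0.0
```

Emit:
move_arm(increments=[[[0, 0, 0], [0, 0, 0], 1], [[0, 0, 0], [0, 0, 0], 0], [[0, 0, 0], [0, 0, 0], 0], [[0, 0, 0], [0, 0, 0], 0], [[0, 0, 0], [0, 0, 0], 0]], force=35)

```text
time_s: 8.93
tool_pos: [0.4703, 0.1153, 0.0701]
eef_rot: [0.622, 0.783, 0.001, 0.001]
ft_force: [-0.4, 0.2, 3.7]
width: 0.0487
grasp_force: 35.4
```

Emit:
move_arm(increments=[[[0, 0, 0], [0, 0, 0], 0], [[0, 0, 0], [0, 0, 0], 0], [[0, 0, 0], [0, 0, 0], 0]])

```text
time_s: 9.18
tool_pos: [0.4703, 0.1154, 0.0701]
eef_rot: [0.622, 0.783, 0.001, 0.001]
ft_force: [-1.3, -0.4, 6.7]
width: 0.0487
grasp_force: 35.5
```

Emit:
move_arm(increments=[[[0, 0, -0.008], [0, 0, 0], 0], [[0, 0, -0.018], [0, 0, 0], 0], [[0, 0, -0.025], [0, 0, 0], 0], [[0, 0, -0.03], [0, 0, 0], 0], [[0, 0, -0.025], [0, 0, 0], 0]])

```text
time_s: 9.6
tool_pos: [0.469, 0.1152, 0.1767]
eef_rot: [0.621, 0.783, 0.0, 0.0]
ft_force: [0.4, -0.3, -1.5]
width: 0.0487
grasp_force: 36.5
```

Emit:
move_arm(increments=[[[0, 0, 0], [0, 0, 0], 0], [[0, 0, 0], [0, 0, 0], 0]])

```text
time_s: 9.77
tool_pos: [0.4705, 0.1156, 0.1765]
eef_rot: [0.621, 0.783, 0.002, 0.002]
ft_force: [-0.6, 0.0, -2.3]
width: 0.0488
grasp_force: 36.5
```

```bash
python3 - <<'E'
from h import *
print(bot.read_state()['tool_pos'])
plan((.6268,-.181,.17),15)
E
```

```text
[0.47049752 0.11558448 0.17651891]
15 rows [[np.float64(-0.0199), np.float64(0.0107), np.float64(0.0004)], [0, 0, np.float64(1.95)]] mm/row 22.6
```

Emit:
move_arm(increments=[[[-0.0199, 0.0107, 0], [0, 0, 1.95], 0], [[-0.0199, 0.0107, 0], [0, 0, 1.95], 0], [[-0.0199, 0.0107, 0], [0, 0, 1.95], 0], [[-0.0199, 0.0107, 0], [0, 0, 1.95], 0], [[-0.0199, 0.0107, 0], [0, 0, 1.95], 0]])

```text
time_s: 10.18
tool_pos: [0.5371, 0.0249, 0.1729]
eef_rot: [0.686, 0.727, -0.001, -0.001]
ft_force: [1.0, 1.3, 0.7]
width: 0.049
grasp_force: 36.5
```

Emit:
move_arm(increments=[[[-0.0199, 0.0107, 0], [0, 0, 1.95], 0], [[-0.0199, 0.0107, 0], [0, 0, 1.95], 0], [[-0.0199, 0.0107, 0], [0, 0, 1.95], 0], [[-0.0199, 0.0107, 0], [0, 0, 1.95], 0], [[-0.0199, 0.0107, 0], [0, 0, 1.95], 0]])

```text
time_s: 10.6
tool_pos: [0.5895, -0.075, 0.1726]
eef_rot: [0.746, 0.666, -0.001, -0.001]
ft_force: [-0.2, 1.8, -0.9]
width: 0.0487
grasp_force: 36.5
```

Emit:
move_arm(increments=[[[-0.0199, 0.0107, 0], [0, 0, 1.95], 0], [[-0.0199, 0.0107, 0], [0, 0, 1.95], 0], [[-0.0199, 0.0107, 0], [0, 0, 1.95], 0], [[-0.0199, 0.0107, 0], [0, 0, 1.95], 0], [[-0.0199, 0.0107, 0], [0, 0, 1.95], 0]])

```text
time_s: 11.02
tool_pos: [0.6243, -0.1822, 0.1723]
eef_rot: [0.8, 0.6, -0.001, -0.001]
ft_force: [-0.3, 0.5, -1.2]
width: 0.0492
grasp_force: 36.5
```

Emit:
move_arm(increments=[[[0, 0, 0], [0, 0, 0], 0], [[0, 0, 0.02], [0, 0, 0], 0], [[0, 0, 0.02], [0, 0, 0], 0], [[0, 0, 0], [0, 0, 0], 0], [[0, 0, 0], [0, 0, 0], 0]])

```text
time_s: 11.43
tool_pos: [0.6229, -0.1806, 0.132]
eef_rot: [0.799, 0.601, -0.002, -0.002]
ft_force: [-0.8, -0.8, -0.8]
width: 0.049
grasp_force: 36.6
```

```bash
python3 - <<'E'
from h import *
s=bot.read_state();t=s['tool_pos'];print(t,s['ft_force'])
ci=bot.camera_info("wrist");im=bot.grab_frame("wrist");o=im.copy()
for x,y,z,r,c in[(.6267,-.181,.013,.038,(0,255,255)),(t[0],t[1],t[2]+.016,.025,(255,255,255))]:
    cv2.polylines(o,[proj(ci,circ(x,y,z,r),True).astype(np.int32).reshape(-1,1,2)],True,c,1)
cv2.imwrite("pics/w6.png",o[100:400,120:480])
plan((.6267,-.181,.074),4)
E
```

```text
[ 0.62290546 -0.18060772  0.13200845] [-0.84765817 -0.77960721 -0.78488138]
4 rows [[np.float64(0.0002), np.float64(0.0006), np.float64(0.0149)], [0, 0, np.float64(0.01)]] mm/row 14.9
```

View pics/w6.png

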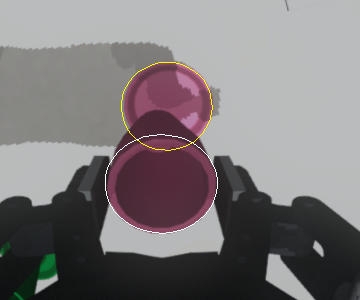

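Wrist view: pink saucer (167,105) on its predicted circle, pot rim (161,185) in the grip. Lower with a 4 mm outward shift.

Emit:
move_arm(increments=[[[0.0005, 0.003, 0.015], [0, 0, 0], 0], [[0, 0.001, 0.02], [0, 0, 0], 0], [[0, 0, 0.015], [0, 0, 0], 0], [[0, 0, 0.007], [0, 0, 0], 0], [[0, 0, 0], [0, 0, 0], 0]])

```text
time_s: 11.9
tool_pos: [0.6282, -0.1816, 0.0764]
eef_rot: [0.799, 0.601, -0.001, -0.001]
ft_force: [-0.3, 0.5, -0.7]
width: 0.049
grasp_force: 36.6
```

Emit:
move_arm(increments=[[[0, 0, 0], [0, 0, 0], 0], [[0, 0, 0], [0, 0, 0], 0]])

```text
time_s: 12.07
tool_pos: [0.6302, -0.1824, 0.0789]
eef_rot: [0.799, 0.601, 0.001, 0.001]
ft_force: [0.8, -0.1, -1.2]
width: 0.0486
grasp_force: 36.6
```

Emit:
move_arm(increments=[[[0, -0.003, 0.003], [0, 0, 0], 0], [[0, 0, 0.002], [0, 0, 0], 0], [[0, 0, 0], [0, 0, 0], 0], [[0, 0, 0], [0, 0, 0], 0], [[0, 0, 0], [0, 0, 0], 0]])

```text
time_s: 12.48
tool_pos: [0.6263, -0.1813, 0.0725]
eef_rot: [0.799, 0.601, 0.0, 0.0]
ft_force: [-0.4, 0.1, -1.9]
width: 0.0485
grasp_force: 36.7
```

Emit:
move_arm(increments=[[[0, 0, 0], [0, 0, 0], 0], [[0, 0, 0], [0, 0, 0], 0], [[0, 0, 0], [0, 0, 0], 0]])

```text
time_s: 12.73
tool_pos: [0.6263, -0.1813, 0.0723]
eef_rot: [0.799, 0.601, 0.0, 0.0]
ft_force: [0.1, 0.8, -1.4]
width: 0.0486
grasp_force: 36.7
```

Emit:
move_arm(increments=[[[0, 0, 0.001], [0, 0, 0], 0], [[0, 0, 0.001], [0, 0, 0], 0], [[0, 0, 0], [0, 0, 0], 0], [[0, 0, 0], [0, 0, 0], 0], [[0, 0, 0], [0, 0, 0], 0]])

```text
time_s: 13.15
tool_pos: [0.6263, -0.1813, 0.0704]
eef_rot: [0.799, 0.601, 0.0, 0.0]
ft_force: [-0.9, -0.0, -0.8]
width: 0.0486
grasp_force: 36.7
```

Emit:
move_arm(increments=[[[0, 0, 0.001], [0, 0, 0], 0], [[0, 0, 0], [0, 0, 0], 0], [[0, 0, 0], [0, 0, 0], 0], [[0, 0, 0], [0, 0, 0], 0]])

```text
time_s: 13.48
tool_pos: [0.6264, -0.1813, 0.0702]
eef_rot: [0.799, 0.601, 0.0, 0.0]
ft_force: [-2.1, 1.1, 6.1]
width: 0.049
grasp_force: 37.2
```

Contact. Release, rise, and plan to the blue pot.

Emit:
move_arm(increments=[[[0, 0, 0], [0, 0, 0], 0.7], [[0, 0, 0], [0, 0, 0], 0.8], [[0, 0, 0], [0, 0, 0], 1], [[0, 0, 0], [0, 0, 0], 1], [[0, 0, 0], [0, 0, 0], 1]])

```text
time_s: 13.9
tool_pos: [0.6261, -0.1813, 0.069]
eef_rot: [0.799, 0.601, -0.0, -0.0]
ft_force: [0.2, 0.3, 0.0]
width: 0.0857
grasp_force: 0.0
```

Emit:
move_arm(increments=[[[0, 0, -0.015], [0, 0, 0], 1], [[0, 0, -0.03], [0, 0, 0], 1], [[0, 0, -0.03], [0, 0, 0], 1], [[0, 0, -0.025], [0, 0, 0], 1], [[0, 0, 0], [0, 0, 0], 1]])

```text
time_s: 14.32
tool_pos: [0.6296, -0.1823, 0.1755]
eef_rot: [0.799, 0.601, 0.003, 0.004]
ft_force: [1.3, -1.0, 0.1]
width: 0.0852
grasp_force: 0.0
```

```bash
python3 - <<'E'
from h import *
ci=bot.camera_info("wrist");im=bot.grab_frame("wrist")
fitc(ci,'pink',.6265,-.181,.085,.025,im,tol=.004)
o=im.copy()
for x,y,z,r,c in[(.6267,-.181,.013,.038,(0,255,255)),(.6267,-.181,.085,.025,(255,255,255))]:
    cv2.polylines(o,[proj(ci,circ(x,y,z,r),True).astype(np.int32).reshape(-1,1,2)],True,c,1)
cv2.imwrite("pics/w7.png",o)
b=fitc(ci,'blue',.465,-.080,.056,.032,im,tol=.02,smin=80)
plan((b[0],b[1],.18),8)
E
```

```text
pink xyr [ 0.6264 -0.1781  0.0274] rms mm 1.29
blue xyr [ 0.4715 -0.0811  0.0356] rms mm 3.76
8 rows [[np.float64(0.0078), np.float64(-0.022), np.float64(-0.0009)], [0, 0, np.float64(-0.79)]] mm/row 23.4
```

View pics/w7.png

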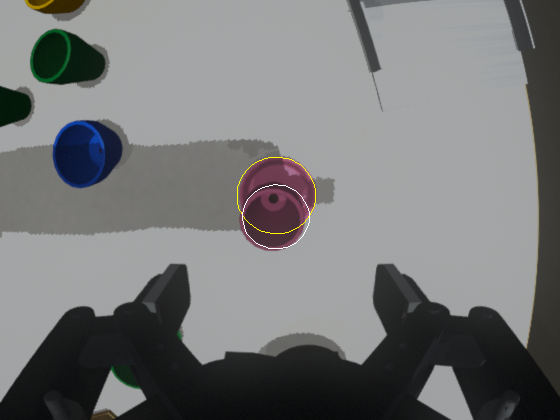

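Wrist view: pink pot (274,217) standing centred in its saucer (276,196); blue pot empty at (80,153). Go over the blue one.

Emit:
move_arm(increments=[[[0.0078, -0.0215, 0], [0, 0, -0.8], 1], [[0.0078, -0.022, 0], [0, 0, -0.8], 1], [[0.0078, -0.022, 0], [0, 0, -0.8], 1], [[0.0078, -0.022, 0], [0, 0, -0.8], 1], [[0.0078, -0.022, 0], [0, 0, -0.8], 1]])

```text
time_s: 14.78
tool_pos: [0.528, -0.1153, 0.1677]
eef_rot: [0.778, 0.629, -0.001, -0.001]
ft_force: [0.5, 0.1, 0.4]
width: 0.0857
grasp_force: 0.0
```

Emit:
move_arm(increments=[[[0.0078, -0.022, 0], [0, 0, -0.8], 1], [[0.0078, -0.022, 0], [0, 0, -0.8], 1], [[0.0078, -0.022, 0], [0, 0, -0.8], 1], [[0, 0, 0], [0, 0, 0], 1], [[0, 0, 0], [0, 0, 0], 1]])

```text
time_s: 15.2
tool_pos: [0.468, -0.0797, 0.1683]
eef_rot: [0.764, 0.645, -0.001, -0.001]
ft_force: [0.4, -1.1, -0.1]
width: 0.0856
grasp_force: 0.0
```

```bash
python3 - <<'E'
from h import *
ci=bot.camera_info("wrist");im=bot.grab_frame("wrist");cv2.imwrite("w8.png",im)
for s in(80,120):b=fitc(ci,'blue',.467,-.080,.056,.032,im,tol=.008,smin=s)
print(bot.read_state()['tool_pos'])
plan((b[0],b[1],.028),5)
E
```

```text
blue xyr [ 0.4649 -0.0787  0.0317] rms mm 0.44
blue xyr [ 0.4648 -0.0789  0.0311] rms mm 0.36
[ 0.46945298 -0.08014118  0.16865485]
5 rows [[np.float64(0.0001), np.float64(-0.001), np.float64(0.0281)], [0, 0, np.float64(-0.01)]] mm/row 28.1
```

Emit:
move_arm(increments=[[[0, -0.004, 0.025], [0, 0, 0], 1], [[0, 0, 0.03], [0, 0, 0], 1], [[0, 0, 0.02], [0, 0, 0], 1], [[0, 0, 0], [0, 0, 0], 1], [[0, 0, 0], [0, 0, 0], 1]])

```text
time_s: 15.67
tool_pos: [0.4656, -0.0798, 0.0933]
eef_rot: [0.765, 0.645, -0.001, -0.001]
ft_force: [0.1, -0.1, 0.9]
width: 0.0854
grasp_force: 0.0
```

Emit:
move_arm(increments=[[[0, 0, 0.02], [0, 0, 0], 1], [[0, 0, 0.025], [0, 0, 0], 1], [[0, 0, 0.015], [0, 0, 0], 1], [[0, 0, 0.005], [0, 0, 0], 1], [[0, 0, 0], [0, 0, 0], 1]])

```text
time_s: 16.08
tool_pos: [0.4664, -0.0798, 0.0293]
eef_rot: [0.764, 0.645, -0.0, -0.0]
ft_force: [-0.4, 0.2, -0.0]
width: 0.0858
grasp_force: 0.0
```

Emit:
move_arm(increments=[[[0, 0, 0], [0, 0, 0], 1], [[0, 0, 0], [0, 0, 0], 0], [[0, 0, 0], [0, 0, 0], 0], [[0, 0, 0], [0, 0, 0], 0], [[0, 0, 0], [0, 0, 0], 0]], force=35)

```text
time_s: 16.5
tool_pos: [0.467, -0.0798, 0.031]
eef_rot: [0.764, 0.645, 0.001, 0.001]
ft_force: [-1.3, -0.5, 7.3]
width: 0.0634
grasp_force: 37.0
```

Emit:
move_arm(increments=[[[0, 0, 0], [0, 0, 0], 0], [[0, 0, 0], [0, 0, 0], 0]])

```text
time_s: 16.67
tool_pos: [0.467, -0.0798, 0.031]
eef_rot: [0.764, 0.645, 0.001, 0.001]
ft_force: [-1.5, 1.0, 6.7]
width: 0.0633
grasp_force: 37.0
```

Emit:
move_arm(increments=[[[0, 0, -0.01], [0, 0, 0], 0], [[0, 0, -0.025], [0, 0, 0], 0], [[0, 0, -0.03], [0, 0, 0], 0], [[0, 0, -0.03], [0, 0, 0], 0], [[0, 0, -0.02], [0, 0, 0], 0]])

```text
time_s: 17.08
tool_pos: [0.4671, -0.0798, 0.1476]
eef_rot: [0.764, 0.645, 0.001, 0.001]
ft_force: [0.7, -1.0, -1.9]
width: 0.063
grasp_force: 39.3
```

Emit:
move_arm(increments=[[[0, 0, 0], [0, 0, 0], 0], [[0, 0, 0], [0, 0, 0], 0]])

```text
time_s: 17.25
tool_pos: [0.4672, -0.0798, 0.1459]
eef_rot: [0.764, 0.645, 0.001, 0.002]
ft_force: [-0.4, -0.4, -1.0]
width: 0.0629
grasp_force: 39.3
```

```bash
python3 - <<'E'
from h import *
print(bot.read_state()['tool_pos'])
plan((.413,.296,.147),15)
E
```

```text
[ 0.46719506 -0.07980382  0.14587615]
15 rows [[np.float64(0.0259), np.float64(0.0015), np.float64(-0.0001)], [0, 0, np.float64(-3.02)]] mm/row 26.0
```

Emit:
move_arm(increments=[[[0.0259, 0.0015, 0], [0, 0, -3.02], 0], [[0.0259, 0.0015, 0], [0, 0, -3.02], 0], [[0.0259, 0.0015, 0], [0, 0, -3.02], 0], [[0.0259, 0.0015, 0], [0, 0, -3.02], 0], [[0.0259, 0.0015, 0], [0, 0, -3.02], 0]])

```text
time_s: 17.67
tool_pos: [0.4805, 0.0498, 0.1426]
eef_rot: [0.672, 0.74, -0.001, -0.001]
ft_force: [-0.1, 0.6, -0.9]
width: 0.0632
grasp_force: 39.2
```

Emit:
move_arm(increments=[[[0.0259, 0.0015, 0], [0, 0, -3.02], 0], [[0.0259, 0.0015, 0], [0, 0, -3.02], 0], [[0.0259, 0.0015, 0], [0, 0, -3.02], 0], [[0.0259, 0.0015, 0], [0, 0, -3.02], 0], [[0.0259, 0.0015, 0], [0, 0, -3.02], 0]])

```text
time_s: 18.08
tool_pos: [0.462, 0.1777, 0.1425]
eef_rot: [0.569, 0.822, -0.001, -0.001]
ft_force: [0.0, -0.4, -0.9]
width: 0.0628
grasp_force: 39.2
```

```bash
python3 - <<'E'
from h import *
ci=bot.camera_info("wrist");im=bot.grab_frame("wrist");cv2.imwrite("w9.png",im)
for s in(80,120):b=fitc(ci,'blue',.413,.296,.014,.046,im,tol=.02,smin=s)
E
```

```text
blue xyr [0.4117 0.2979 0.0448] rms mm 0.13
blue xyr [0.4116 0.2978 0.0443] rms mm 0.2
```

Emit:
move_arm(increments=[[[0.0259, 0.0015, 0], [0, 0, -3.02], 0], [[0.0259, 0.0015, 0], [0, 0, -3.02], 0], [[0.0259, 0.0015, 0], [0, 0, -3.02], 0], [[0.0259, 0.0015, 0], [0, 0, -3.02], 0], [[0.0259, 0.0015, 0], [0, 0, -3.02], 0]])

```text
time_s: 18.55
tool_pos: [0.411, 0.296, 0.1426]
eef_rot: [0.456, 0.89, -0.001, -0.001]
ft_force: [0.1, 0.2, -1.0]
width: 0.0633
grasp_force: 39.2
```

Emit:
move_arm(increments=[[[0, 0, 0.01], [0, 0, 0], 0], [[0, 0, 0], [0, 0, 0], 0], [[0, 0, 0], [0, 0, 0], 0], [[0, 0, 0], [0, 0, 0], 0]])

```text
time_s: 18.88
tool_pos: [0.4119, 0.2947, 0.1335]
eef_rot: [0.458, 0.889, -0.001, -0.0]
ft_force: [0.2, 0.4, -0.5]
width: 0.063
grasp_force: 39.2
```

```bash
python3 - <<'E'
from h import *
s=bot.read_state();t=s['tool_pos'];print(t)
ci=bot.camera_info("wrist");im=bot.grab_frame("wrist");o=im.copy()
for x,y,z,r,c in[(.413,.296,.014,.046,(0,255,255)),(t[0],t[1],t[2]+.025,.032,(255,255,255))]:
    cv2.polylines(o,[proj(ci,circ(x,y,z,r),True).astype(np.int32).reshape(-1,1,2)],True,c,1)
cv2.imwrite("pics/w9.png",o)
E
```

```text
[0.41192849 0.29474852 0.13354519]
```

View pics/w9.png

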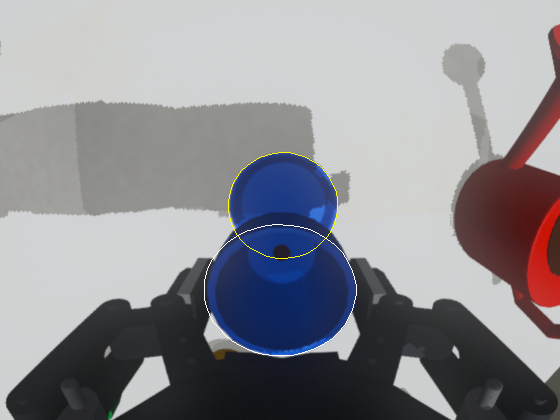

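Wrist view: blue saucer (283,206) on its predicted circle, pot rim (281,290) in the grip, can clear at right. Lower.

Emit:
move_arm(increments=[[[0.0015, 0.0014, 0.02], [0, 0, 0], 0], [[0, 0, 0.025], [0, 0, 0], 0], [[0, 0, 0.025], [0, 0, 0], 0], [[0, 0, 0.012], [0, 0, 0], 0], [[0, 0, 0.004], [0, 0, 0], 0]])

```text
time_s: 19.35
tool_pos: [0.4115, 0.2959, 0.0462]
eef_rot: [0.458, 0.889, -0.002, -0.001]
ft_force: [-1.0, -0.6, -1.5]
width: 0.063
grasp_force: 39.2
```

Emit:
move_arm(increments=[[[0, 0, 0], [0, 0, 0], 0], [[0, 0, 0], [0, 0, 0], 0], [[0, 0, 0], [0, 0, 0], 0], [[0, 0, 0], [0, 0, 0], 0]])

```text
time_s: 19.68
tool_pos: [0.4137, 0.2984, 0.0496]
eef_rot: [0.457, 0.889, 0.001, 0.001]
ft_force: [-0.1, 0.0, -2.3]
width: 0.0625
grasp_force: 39.2
```

Emit:
move_arm(increments=[[[0, -0.002, 0.005], [0, 0, 0], 0], [[0, 0, 0.003], [0, 0, 0], 0], [[0, 0, 0.002], [0, 0, 0], 0], [[0, 0, 0], [0, 0, 0], 0], [[0, 0, 0], [0, 0, 0], 0]])

```text
time_s: 20.1
tool_pos: [0.4107, 0.2965, 0.038]
eef_rot: [0.457, 0.889, -0.0, -0.0]
ft_force: [0.7, -0.3, -1.6]
width: 0.0632
grasp_force: 39.2
```

Emit:
move_arm(increments=[[[0, 0, 0.001], [0, 0, 0], 0], [[0, 0, 0], [0, 0, 0], 0], [[0, 0, 0], [0, 0, 0], 0], [[0, 0, 0], [0, 0, 0], 0]])

```text
time_s: 20.43
tool_pos: [0.4111, 0.2967, 0.0373]
eef_rot: [0.457, 0.889, 0.0, 0.0]
ft_force: [0.5, 0.5, -1.5]
width: 0.0633
grasp_force: 39.2
```

Emit:
move_arm(increments=[[[0, 0.001, 0.001], [0, 0, 0], 0], [[0, 0, 0.001], [0, 0, 0], 0], [[0, 0, 0], [0, 0, 0], 0], [[0, 0, 0], [0, 0, 0], 0], [[0, 0, 0], [0, 0, 0], 0]])

```text
time_s: 20.85
tool_pos: [0.412, 0.2974, 0.0361]
eef_rot: [0.457, 0.889, 0.0, 0.0]
ft_force: [-2.7, -1.8, 5.0]
width: 0.0632
grasp_force: 39.8
```

Emit:
move_arm(increments=[[[0, 0, 0.001], [0, 0, 0], 0], [[0, 0, 0], [0, 0, 0], 0], [[0, 0, 0], [0, 0, 0], 0], [[0, 0, 0], [0, 0, 0], 0]])

```text
time_s: 21.18
tool_pos: [0.412, 0.2974, 0.036]
eef_rot: [0.457, 0.889, 0.001, 0.0]
ft_force: [-3.2, -3.1, 13.7]
width: 0.0632
grasp_force: 40.5
```

Emit:
move_arm(increments=[[[0, 0, 0], [0, 0, 0], 0.85], [[0, 0, 0], [0, 0, 0], 0.9], [[0, 0, 0], [0, 0, 0], 1], [[0, 0, 0], [0, 0, 0], 1], [[0, 0, 0], [0, 0, 0], 1]])

```text
time_s: 21.6
tool_pos: [0.4118, 0.2972, 0.0341]
eef_rot: [0.457, 0.889, -0.0, -0.0]
ft_force: [-0.5, -0.2, 0.0]
width: 0.0854
grasp_force: 0.0
```

Emit:
move_arm(increments=[[[0, 0, -0.015], [0, 0, 0], 1], [[0, 0, -0.03], [0, 0, 0], 1], [[0, 0, -0.035], [0, 0, 0], 1], [[0, 0, -0.035], [0, 0, 0], 1], [[0, 0, -0.015], [0, 0, 0], 1]])

```text
time_s: 22.02
tool_pos: [0.4136, 0.2985, 0.1685]
eef_rot: [0.457, 0.889, 0.003, 0.001]
ft_force: [-0.0, 0.5, -0.1]
width: 0.0853
grasp_force: 0.0
```

```bash
python3 - <<'E'
from h import *
ci=bot.camera_info("wrist");im=bot.grab_frame("wrist")
o=im.copy()
for x,y,z,r,c in[(.412,.297,.014,.046,(0,255,255)),(.412,.297,.061,.032,(255,255,255))]:
    cv2.polylines(o,[proj(ci,circ(x,y,z,r),True).astype(np.int32).reshape(-1,1,2)],True,c,1)
cv2.imwrite("pics/w10.png",o)
plan((.467,.114,.165),8)
E
```

```text
8 rows [[np.float64(-0.0238), np.float64(-0.0043), np.float64(0.0006)], [0, 0, np.float64(2.73)]] mm/row 24.2
```

View pics/w10.png

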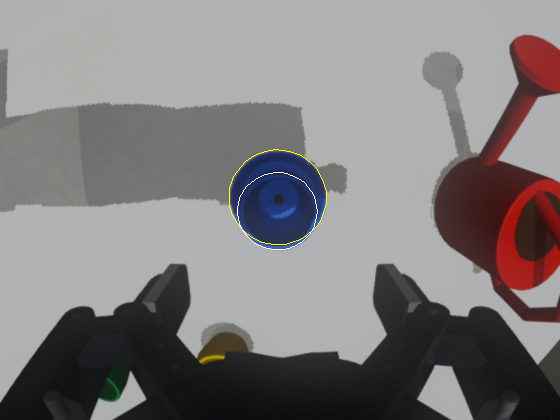

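Wrist view: blue pot (278,210) concentric in its saucer (278,197). Next, the yellow pot.

Emit:
move_arm(increments=[[[-0.0238, -0.0043, 0], [0, 0, 2.73], 1], [[-0.0238, -0.0043, 0], [0, 0, 2.73], 1], [[-0.0238, -0.0043, 0], [0, 0, 2.73], 1], [[-0.0238, -0.0043, 0], [0, 0, 2.73], 1], [[-0.0238, -0.0043, 0], [0, 0, 2.73], 1]])

```text
time_s: 22.48
tool_pos: [0.4529, 0.1827, 0.1636]
eef_rot: [0.56, 0.828, -0.0, -0.0]
ft_force: [0.3, -0.0, -0.1]
width: 0.0855
grasp_force: 0.0
```

Emit:
move_arm(increments=[[[-0.0238, -0.0043, 0], [0, 0, 2.73], 1], [[-0.0238, -0.0043, 0], [0, 0, 2.73], 1], [[-0.0238, -0.0043, 0], [0, 0, 2.73], 1], [[0, 0, 0], [0, 0, 0], 1], [[0, 0, 0], [0, 0, 0], 1]])

```text
time_s: 22.9
tool_pos: [0.4639, 0.1112, 0.1637]
eef_rot: [0.618, 0.786, -0.0, -0.0]
ft_force: [-0.4, 0.8, -1.0]
width: 0.0855
grasp_force: 0.0
```

```bash
python3 - <<'E'
from h import *
ci=bot.camera_info("wrist");im=bot.grab_frame("wrist");cv2.imwrite("w11.png",im)
for s in(80,120):b=fitc(ci,'yellow',.467,.114,.056,.032,im,tol=.01,smin=s)
try: fitc(ci,'yellow',.676,.146,.014,.046,im,tol=.02,smin=80)
except Exception as e: print(e)
s=bot.read_state();a,M=yaw(s['eef_rot']);t=s['tool_pos'];print(t,(np.array([b[0],b[1],.030])-t)@M)
E
```

```text
yellow xyr [0.469  0.1139 0.032 ] rms mm 0.57
yellow xyr [0.469  0.1137 0.0315] rms mm 0.55
yellow xyr [0.675  0.1459 0.0454] rms mm 0.24
[0.46391303 0.111993   0.16381043] [0.00039336 0.00544375 0.13380644]
```

Emit:
move_arm(increments=[[[0.0005, 0.005, 0.025], [0, 0, 0], 1], [[0, 0, 0.03], [0, 0, 0], 1], [[0, 0, 0.02], [0, 0, 0], 1], [[0, 0, 0], [0, 0, 0], 1], [[0, 0, 0], [0, 0, 0], 1]])

```text
time_s: 23.37
tool_pos: [0.4676, 0.1145, 0.0884]
eef_rot: [0.617, 0.787, -0.001, -0.001]
ft_force: [-0.3, -0.6, 0.9]
width: 0.0856
grasp_force: 0.0
```

Emit:
move_arm(increments=[[[0, 0, 0.02], [0, 0, 0], 1], [[0, 0, 0.022], [0, 0, 0], 1], [[0, 0, 0.012], [0, 0, 0], 1], [[0, 0, 0.005], [0, 0, 0], 1], [[0, 0, 0], [0, 0, 0], 1]])

```text
time_s: 23.78
tool_pos: [0.4692, 0.1143, 0.0306]
eef_rot: [0.617, 0.787, 0.0, -0.0]
ft_force: [-0.5, -0.5, 0.5]
width: 0.0855
grasp_force: 0.0
```

Emit:
move_arm(increments=[[[0, 0, 0], [0, 0, 0], 1], [[0, 0, 0], [0, 0, 0], 0], [[0, 0, 0], [0, 0, 0], 0], [[0, 0, 0], [0, 0, 0], 0], [[0, 0, 0], [0, 0, 0], 0]], force=35)

```text
time_s: 24.2
tool_pos: [0.47, 0.1141, 0.0319]
eef_rot: [0.617, 0.787, 0.001, 0.001]
ft_force: [-0.9, 0.2, 5.6]
width: 0.0619
grasp_force: 37.4
```

Emit:
move_arm(increments=[[[0, 0, 0], [0, 0, 0], 0], [[0, 0, 0], [0, 0, 0], 0]])

```text
time_s: 24.37
tool_pos: [0.47, 0.1141, 0.0318]
eef_rot: [0.617, 0.787, 0.001, 0.001]
ft_force: [-2.2, 0.7, 5.8]
width: 0.0621
grasp_force: 37.4
```

Emit:
move_arm(increments=[[[0, 0, -0.01], [0, 0, 0], 0], [[0, 0, -0.025], [0, 0, 0], 0], [[0, 0, -0.03], [0, 0, 0], 0], [[0, 0, -0.015], [0, 0, 0], 0], [[0, 0, 0], [0, 0, 0], 0]])

```text
time_s: 24.78
tool_pos: [0.472, 0.1145, 0.1143]
eef_rot: [0.617, 0.787, 0.003, 0.002]
ft_force: [0.2, -0.7, -2.1]
width: 0.0618
grasp_force: 39.5
```

```bash
python3 - <<'E'
from h import *
print(bot.read_state()['tool_pos'])
plan((.675,.146,.11),10)
E
```

```text
[0.47202513 0.11454773 0.11427403]
10 rows [[np.float64(-0.0015), np.float64(0.0205), np.float64(0.0004)], [0, 0, np.float64(0.15)]] mm/row 20.5
```

Emit:
move_arm(increments=[[[-0.0015, 0.0205, 0], [0, 0, 0.15], 0], [[-0.0015, 0.0205, 0], [0, 0, 0.15], 0], [[-0.0015, 0.0205, 0], [0, 0, 0.15], 0], [[-0.0015, 0.0205, 0], [0, 0, 0.15], 0], [[-0.0015, 0.0205, 0], [0, 0, 0.15], 0]])

```text
time_s: 25.2
tool_pos: [0.5705, 0.1303, 0.1092]
eef_rot: [0.623, 0.783, -0.001, -0.0]
ft_force: [0.5, -0.1, -0.6]
width: 0.0618
grasp_force: 39.4
```

Emit:
move_arm(increments=[[[-0.0015, 0.0205, 0], [0, 0, 0.15], 0], [[-0.0015, 0.0205, 0], [0, 0, 0.15], 0], [[-0.0015, 0.0205, 0], [0, 0, 0.15], 0], [[-0.0015, 0.0205, 0], [0, 0, 0.15], 0], [[-0.0015, 0.0205, 0], [0, 0, 0.15], 0]])

```text
time_s: 25.62
tool_pos: [0.6721, 0.1455, 0.1087]
eef_rot: [0.628, 0.778, -0.001, -0.001]
ft_force: [-0.2, -0.1, -2.1]
width: 0.0622
grasp_force: 39.4
```

Emit:
move_arm(increments=[[[0, 0, 0.005], [0, 0, 0], 0], [[0, 0, 0], [0, 0, 0], 0], [[0, 0, 0], [0, 0, 0], 0], [[0, 0, 0], [0, 0, 0], 0], [[0, 0, 0], [0, 0, 0], 0]])

```text
time_s: 26.03
tool_pos: [0.6709, 0.1454, 0.1052]
eef_rot: [0.628, 0.779, -0.0, -0.0]
ft_force: [-0.8, 0.3, -1.6]
width: 0.062
grasp_force: 39.5
```

```bash
python3 - <<'E'
from h import *
s=bot.read_state();t=s['tool_pos'];a,M=yaw(s['eef_rot']);print(t,(np.array([.675,.146,.042])-t)@M)
ci=bot.camera_info("wrist");im=bot.grab_frame("wrist");o=im.copy()
for x,y,z,r,c in[(.675,.146,.014,.046,(255,0,0)),(t[0],t[1],t[2]+.025,.032,(255,255,255))]:
    cv2.polylines(o,[proj(ci,circ(x,y,z,r),True).astype(np.int32).reshape(-1,1,2)],True,c,1)
cv2.imwrite("pics/w12.png",o[80:400,100:460])
E
```

```text
[0.67086552 0.14539699 0.10522716] [-0.00028759  0.00424024  0.06322238]
```

View pics/w12.png

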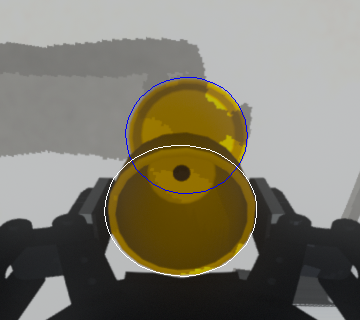

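Wrist view: yellow saucer (187,135) on its predicted circle, pot rim (181,211) in the grip. Lower with a 4 mm outward shift.

Emit:
move_arm(increments=[[[0, 0.003, 0.015], [0, 0, 0], 0], [[0, 0.001, 0.02], [0, 0, 0], 0], [[0, 0, 0.015], [0, 0, 0], 0], [[0, 0, 0.005], [0, 0, 0], 0], [[0, 0, 0], [0, 0, 0], 0]])

```text
time_s: 26.5
tool_pos: [0.6741, 0.1461, 0.0488]
eef_rot: [0.628, 0.779, -0.001, -0.001]
ft_force: [-0.7, -0.3, -1.7]
width: 0.0621
grasp_force: 39.4
```

Emit:
move_arm(increments=[[[0, 0, 0], [0, 0, 0], 0], [[0, 0, 0], [0, 0, 0], 0], [[0, 0, 0], [0, 0, 0], 0], [[0, 0, 0], [0, 0, 0], 0]])

```text
time_s: 26.83
tool_pos: [0.6767, 0.1466, 0.0516]
eef_rot: [0.628, 0.779, 0.001, 0.001]
ft_force: [0.0, 0.2, -1.8]
width: 0.0618
grasp_force: 39.4
```

Emit:
move_arm(increments=[[[0, -0.001, 0.005], [0, 0, 0], 0], [[0, 0, 0.004], [0, 0, 0], 0], [[0, 0, 0.002], [0, 0, 0], 0], [[0, 0, 0], [0, 0, 0], 0], [[0, 0, 0], [0, 0, 0], 0]])

```text
time_s: 27.25
tool_pos: [0.6745, 0.1461, 0.0388]
eef_rot: [0.628, 0.779, -0.0, -0.0]
ft_force: [0.0, 0.6, -0.8]
width: 0.062
grasp_force: 39.5
```

Emit:
move_arm(increments=[[[0, 0, 0], [0, 0, 0], 0], [[0, 0, 0], [0, 0, 0], 0], [[0, 0, 0], [0, 0, 0], 0]])

```text
time_s: 27.5
tool_pos: [0.6751, 0.1463, 0.0395]
eef_rot: [0.628, 0.779, 0.0, 0.0]
ft_force: [0.1, -0.3, -1.1]
width: 0.0619
grasp_force: 39.5
```

Emit:
move_arm(increments=[[[0, 0, 0.001], [0, 0, 0], 0], [[0, 0, 0.001], [0, 0, 0], 0], [[0, 0, 0], [0, 0, 0], 0], [[0, 0, 0], [0, 0, 0], 0], [[0, 0, 0], [0, 0, 0], 0]])

```text
time_s: 27.92
tool_pos: [0.6749, 0.1462, 0.0373]
eef_rot: [0.628, 0.779, -0.0, -0.0]
ft_force: [0.2, -0.1, -1.7]
width: 0.0618
grasp_force: 39.5
```

Emit:
move_arm(increments=[[[0, 0, 0.001], [0, 0, 0], 0], [[0, 0, 0], [0, 0, 0], 0], [[0, 0, 0], [0, 0, 0], 0], [[0, 0, 0], [0, 0, 0], 0]])

```text
time_s: 28.25
tool_pos: [0.675, 0.1463, 0.037]
eef_rot: [0.628, 0.779, 0.0, 0.0]
ft_force: [-1.4, -0.2, 4.0]
width: 0.0618
grasp_force: 39.9
```

Contact. Release, rise, retreat and check all from above.

Emit:
move_arm(increments=[[[0, 0, 0], [0, 0, 0], 0.85], [[0, 0, 0], [0, 0, 0], 0.9], [[0, 0, 0], [0, 0, 0], 1], [[0, 0, 0], [0, 0, 0], 1], [[0, 0, 0], [0, 0, 0], 1]])

```text
time_s: 28.67
tool_pos: [0.6749, 0.1462, 0.0361]
eef_rot: [0.628, 0.779, -0.0, -0.0]
ft_force: [0.2, -0.3, -0.6]
width: 0.0858
grasp_force: 0.0
```

Emit:
move_arm(increments=[[[0, 0, -0.015], [0, 0, 0], 1], [[0, 0, -0.03], [0, 0, 0], 1], [[0, 0, -0.04], [0, 0, 0], 1], [[0, 0, -0.04], [0, 0, 0], 1], [[0, 0, -0.04], [0, 0, 0], 1]])

```text
time_s: 29.08
tool_pos: [0.6744, 0.1461, 0.2027]
eef_rot: [0.628, 0.779, -0.0, -0.0]
ft_force: [0.7, 0.4, -0.5]
width: 0.0853
grasp_force: 0.0
```

Emit:
move_arm(increments=[[[0, -0.03, 0], [0, 0, 0], 1], [[0, -0.035, 0], [0, 0, 0], 1], [[0, -0.035, 0], [0, 0, 0], 1], [[0, -0.035, 0], [0, 0, 0], 1], [[0, -0.035, 0], [0, 0, 0], 1]])

```text
time_s: 29.5
tool_pos: [0.5072, 0.1098, 0.2013]
eef_rot: [0.628, 0.779, 0.0, 0.0]
ft_force: [0.2, 0.3, -0.1]
width: 0.0852
grasp_force: 0.0
```

Emit:
move_arm(increments=[[[0, -0.035, -0.01], [0, 0, 0], 1], [[0, -0.035, -0.01], [0, 0, 0], 1], [[0, -0.035, -0.01], [0, 0, 0], 1], [[0, 0, 0], [0, 0, 0], 1], [[0, 0, 0], [0, 0, 0], 1]])

```text
time_s: 29.92
tool_pos: [0.4052, 0.0877, 0.2323]
eef_rot: [0.628, 0.779, 0.001, 0.001]
ft_force: [-0.1, -0.6, 0.1]
width: 0.0857
grasp_force: 0.0
```

```bash
python3 - <<'E'
from h import *
a=bot.grab_frame("top");b=bot.grab_frame("scene")
f=lambda im,y,x,h,w,s:cv2.resize(im[y:y+h,x:x+w],None,fx=s,fy=s,interpolation=cv2.INTER_CUBIC)
A=f(a,140,90,150,360,2.1); B=f(b,130,60,150,360,2.0)
B=cv2.copyMakeBorder(B[:280],0,0,0,A.shape[1]-B.shape[1],cv2.BORDER_CONSTANT)
cv2.imwrite("pics/end.png",np.vstack([A,B]))
E
```

```text
(no output)
```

View pics/end.png

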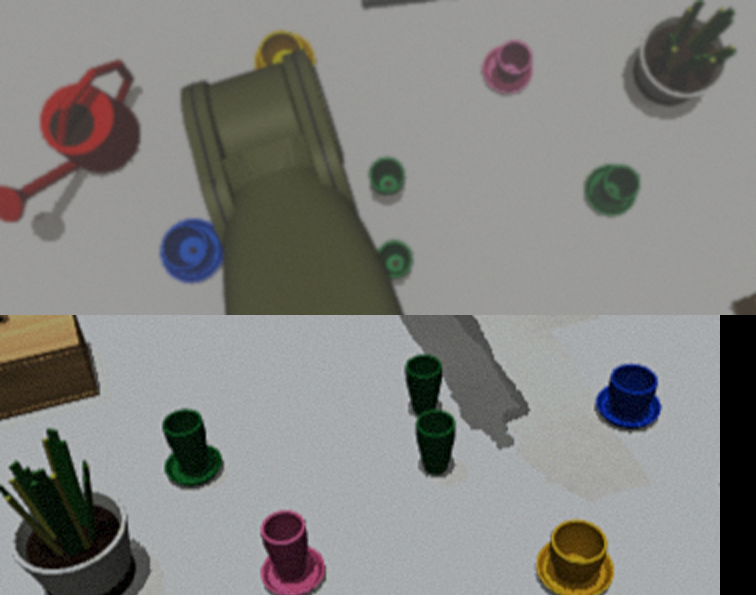

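The end picture shows all four pots standing in their own saucers. In the scene half of the picture they are at green (190,450), pink (288,550), blue (630,397) and yellow (577,560). The decoys, can and planter are where they started.

```bash
python3 -c "
from plant import bot
print(bot.close_job())"
```

```text
the job is handed in; nothing more can be done
None
```

I handed the job in at about 30 s, with each of the four pots standing upright in the middle of its own saucer; the final pictures show the saucers, can and planter where they started.

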